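# Roll the marble back to the player's end of the game tin

## Robot

A 6-joint arm with a two-finger parallel gripper is mounted at the origin on the work surface. World frame = base frame: x ahead of the robot, y to its left, z up, the work surface at z = 0. Lengths are in m, angles in rad, forces in N, time in s.
With the tool pointing down it reaches from about 0.35 to 0.775 m from the base axis. Payload 7.3 kg.
Tool frame: the origin (TCP) lies at the very end of the fingers, on their centre line; the grasp point (between the pads) lies 19 mm behind it (robot.pinch_z is the distance from the TCP to the grasp point, in m); z points along the fingers, y is the line along which they close (so a half turn about z gives the same grasp; the last joint's range is limited). The gripper opens to 92 mm and grips with 3 to 60 N. Pads are 19 mm wide; open, the fingers measure 130 mm over their backs; the gripper's body (75 mm by 190 mm) begins 47 mm behind the grasp point.
Start: joints at [-1.454, 0.342, 1.524, -0, 1.275, -0.146], TCP at [0.136, -0.507, 0.227] pointing down, gripper open.
Joint ranges: [-2.53, 2.53], [-0.77, 2.02], [0.04, 2.7], [-1, 4.14], [0.28, 2.66], [-3.11, 3.11]. Speed limits (rad/s): [2.57, 2.57, 3.14, 3.14, 3.14, 3.14].

## Interface

Orientations are given as [roll, pitch, yaw] about the fixed x, y, z axes, in that order (R = Rz(yaw) Ry(pitch) Rx(roll)).
In Python, from cell import robot gives the robot as it stands.
- The arm moves only by the tool move_arm, never from a script. Its argument "motion" is a list of rows, each a list of 6 numbers: the shift along the tool's x, y, z in units of 0.1 m (1.0 is 0.1 m), then the turn, a rotation vector about the tool's x, y, z in units of pi rad (1.0 is pi rad). In form: [[dx, dy, dz, rx, ry, rz], ...]. A call has 1 to 12 rows; each row is the pose to reach, as a shift and turn from the pose commanded when the call began, along the tool's axes at that moment, turning the shorter way round; what a row does not reach only later rows make up. A row lasts 1/8 s, in which the tool goes at most 62.5 mm and 10.7 degrees, less where a joint would pass 70% of its speed; a pose out of reach is approached as far as the arm can. A call with a number of a shift or a turn outside -1 to 1 is refused whole. A call with a gripper value outside its range is refused whole. "fingers" is the opening, from -1 (shut) to 1 (fully open), set as the call begins (left out, the last holds). The fingers move at their own pace and stop on an object; "newtons" is the grip in N (left out, the last holds). Time passes only in rows, so rows that repeat a pose let the fingers close. It gives the time, the measured TCP pose, the force, the opening and the grip force at its end, in the units of the state.
- robot.observe(): the state, without advancing time (a new reading comes with each control period).
- robot.read_camera(name): name is "scene" or "top" or "wrist"; returns a dict with "image" (480x640x3 uint8, red, green, blue), "range_z" (480x640 float32, m along the optical axis (not along the pixel's ray), 0 where there is no reading), "vfov" (degrees; the focal length in pixels is half the picture's height over the tangent of half this angle, whatever the lens; pixels are square), "cx", "cy" (the principal point, pixels), "k1" (the pictures are not rectified: a ray, as slopes to the right and down, at radius r is drawn at 1 + k1 r^2 times it, then the intrinsics apply), "extrinsics" (4x4, takes a point from camera to world coordinates); the wrist camera has in their place "hand_eye" (4x4, takes a point from camera to tool coordinates, whose origin is the TCP and whose axes are the flange's). Camera axes: x right, y up, looking along -z (the intrinsics and any distortion apply to the point x, -y, -z); pixel columns grow to the right and rows downward; lengths in m; the calibration is good to about 2 mm. A picture is of the moment at which its call begins: read the wrist's pose just before it.
- robot.hand_in(): hands the job in; it is judged then, once.
The state is a dict: "time": time; "qpos": joint angles; "qvel": joint speeds; "joint_efforts": joint torques, N m; "tool_pos": TCP position; "tool_rot": TCP orientation; "contact_force": force on the tool from outside, world axes, zero at the start; "torque": the same for the moment, N m; "opening": finger opening in m; "grip_force": force on a finger pad.
Only numpy, scipy, OpenCV 4.12 (cv2) and the standard library are available. Lean on these libraries where they do the work, as an engineer would, in place of code of your own. Each camera call takes 0.05 s, during which the arm holds its last target. There are 200 camera calls.

## Task

Reset the marble game: pick up the open tin from the bamboo coaster and tilt it to about 40 degrees with its end nearer the robot down, holding it so for two seconds, so that the marble rolls over the hump to that end. Bring it level again, set it down in the middle of the coaster with the marble still at that end, and let go. Do not disturb the closed, lidded tin.

Things in the scene. Friction and masses are not known exactly. Their poses are not given: they have to be found in the camera images.
- game_mid (a point): centre (half-way up) of the open steel game tin: 100 mm long (x), 56 wide (y), 44 tall, walls 3, 0.22 kg, on the coaster. z up; x runs lengthwise and points away from the robot within 30 deg of world x: its -x end is the nearer. A bamboo groove inside has its floor highest mid-length, falling 12 deg to either end. Grasp from above across the width, mid-length
- marble_center (a point): centre of the loose green glass marble, 22 mm in diameter, in the tin's groove. At the start it rests at the end farther from the robot, 36 mm from the tin's middle; at the nearer end it rests 36 mm to the other side. It changes ends only when the tin is tilted lengthwise by more than about 12 degrees
- coaster: bamboo coaster, 120 mm square, 8 mm thick, fixed to the stand; origin at the centre of its underside, z up
- lidtin_mid (a point): centre (half-way up) of the bystander: a closed steel tin of the same size (104 x 60 x 44 mm) with a lid and a snap latch on its front, standing straight on the stand; leave it alone
Things that resemble listed ones, but are neither listed nor needed, are in the scene too. What is shaped like the part that bears game_mid but blue is not meant.

How it is judged:
On the way:
1. the tin is held clear of the coaster, tilted to about 40 degrees (28 to 52), near end down, with the marble at that end, for a second (angle between game_mid's own z axis and vertical between 0.489 and 0.908 rad and x of marble_center in the frame of game_mid below -0.022 m and distance between marble_center and game_mid below 0.05 m and height (world z) of game_mid above 0.065 m), for 1 s.
At the end, for the whole second after the job is handed in: The open tin stands level (within 5 degrees), released, on the coaster, its middle within 25 mm of the coaster's, with the marble inside it at the end nearer the robot (more than 22 mm from the tin's middle) (horizontal distance between game_mid and coaster below 0.025 m and z of game_mid in the frame of coaster between 0.026 and 0.034 m and angle between game_mid's own z axis and vertical below 0.08 rad and x of marble_center in the frame of game_mid below -0.022 m and distance between marble_center and game_mid below 0.05 m); the robot touches nothing.
It fails at once if the lidded tin is moved by more than 15 mm (distance of lidtin_mid from where it was at the start of the episode above 0.015 m).
It also fails if it takes over 59 s, if anything falls off the work surface, if the arm or the gripper's body presses on something with over 40 N, if the wrist force passes 120 N, or if a joint passes its speed limit or range.

## Working session

There is one attempt and no reset: what is moved stays moved. The work goes in short steps, Python scripts to look and compute and a tool call to move; the robot and the scene stay as the last step left them, time stands still between calls to the robot, and variables do not carry over. Pictures are saved under pics/ and viewed, at most 10 in all, crops included, and the job is handed in when it is done.

Besides the shell and the picture viewer there is one more tool, called after "Emit:" in YAML: its name, and indented under it one key for each argument. move_arm: Moves the arm, as the interface text tells. Shifts and turns lie within -1 to 1; 1 stands for 0.1 m of shift or pi rad of turn. Its arguments: {"type":"object","properties":{"motion":{"type":"array"},"fingers":{"type":"number"},"newtons":{"type":"number"}},"required":["motion"]}

```bash
mkdir -p pics; ls; cat > h.py <<'E'
import numpy as np, cv2
from cell import robot
from scipy.spatial.transform import Rotation as R
def cam(n):
    s=robot.observe(); c=robot.read_camera(n)
    if 'hand_eye' in c:
        T=np.eye(4);T[:3,:3]=R.from_euler('xyz',s['tool_rot']).as_matrix();T[:3,3]=s['tool_pos'];c['T']=T@c['hand_eye']
    else: c['T']=np.array(c['extrinsics'])
    c['f']=240/np.tan(np.radians(c['vfov'])/2); return c
def slopes(c,uv):
    d=(np.atleast_2d(uv)-[c['cx'],c['cy']])/c['f']; x=d.copy()
    for _ in range(20): x=d/(1+c['k1']*(x**2).sum(1,keepdims=True))
    return x
def plane(c,uv,z):
    x=slopes(c,uv); r=np.c_[x[:,0],-x[:,1],-np.ones(len(x))]@c['T'][:3,:3].T; o=c['T'][:3,3]
    return o+r*((z-o[2])/r[:,2])[:,None]
def cloud(c):
    v,u=np.mgrid[:480,:640]; x=slopes(c,np.c_[u.ravel(),v.ravel()]); z=c['range_z'].reshape(-1,1)
    p=np.c_[x[:,:1],-x[:,1:],-np.ones(len(x))]*z
    return (p@c['T'][:3,:3].T+c['T'][:3,3]).reshape(480,640,3)
def save(c,n): cv2.imwrite('pics/'+n,c['image'][:,:,::-1])
E
python3 - <<'E'
from h import *
s=robot.observe();print(s['time'],s['tool_pos'],s['tool_rot'],s['opening'],robot.pinch_z)
for n in('scene','top'): save(c:=cam(n),n+'.png');print(c['T'].round(3).tolist(),c['f'],c['k1'])
E
```

```text
pics
0.0 [ 0.13634558 -0.5065609   0.22602302] [-3.14002892e+00 -2.17632412e-04  2.62799064e-01] 0.09164202273387966 0.0188
[[0.631, -0.526, 0.57, 1.003], [0.776, 0.418, -0.473, -0.338], [0.011, 0.741, 0.672, 0.627], [0.0, 0.0, 0.0, 1.0]] 456.98914961410406 -0.09777318874331464
[[-0.006, 0.995, -0.098, 0.476], [-1.0, -0.004, 0.022, 0.084], [0.021, 0.098, 0.995, 0.909], [0.0, 0.0, 0.0, 1.0]] 509.5351795524704 -0.027482997449458816
```

View pics/top.png

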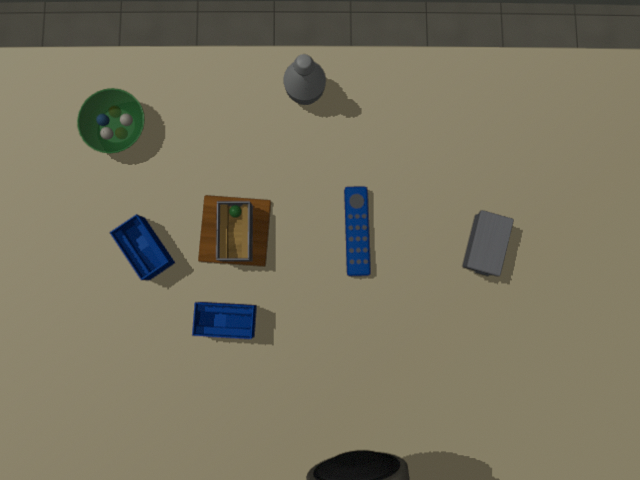

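View pics/scene.png

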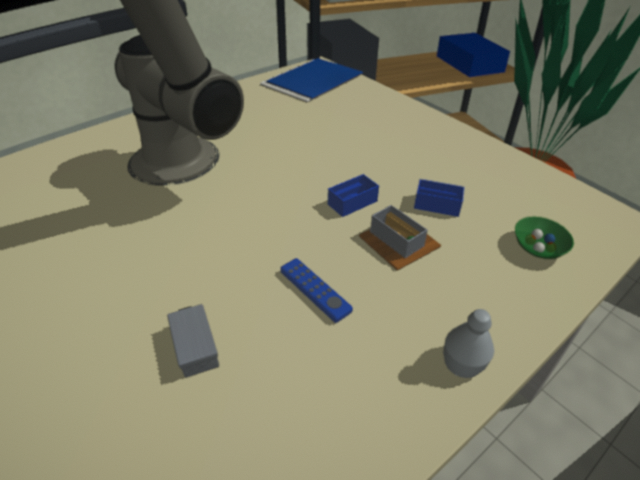

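The top view shows the steel tin at about (234,231) on the coaster (236,231), with the marble at (235,211). The lidded tin is at (489,243), and the blue tins are decoys. Next I'll measure these.

```bash
python3 - <<'E'
from h import *
c=cam('top');P=cloud(c);h=cv2.cvtColor(c['image'],cv2.COLOR_RGB2HSV)
def med(u,v):return np.median(P[v-2:v+3,u-2:u+3].reshape(-1,3),0).round(4)
print('table',med(180,300),med(300,230),'coaster',med(208,240),med(262,240),'lid',med(490,240))
sub=P[190:275,190:280];Z=sub[...,2]
vv,uu=np.mgrid[190:275,190:280]
# coaster + tin silhouette by colour (saturated orange-brown)
m=np.zeros((480,640),np.uint8);m[190:275,190:280]=((h[190:275,190:280,0]<14)&(h[190:275,190:280,1]>140))*255
k=cv2.convexHull(np.argwhere(m>0)[:,::-1].astype(np.float32));
r=cv2.minAreaRect(k);print('coaster px',r);q=plane(c,cv2.boxPoints(r),.008);print('coaster',q.mean(0).round(4),[np.linalg.norm(q[i]-q[i-1]).round(4) for i in range(4)])
# rim by height
t=sub[(Z>.044)&(Z<.062)];print('rim z',np.percentile(t[:,2],[5,50,95]))
r=cv2.minAreaRect(t[:,:2].astype(np.float32));print('rim cloud',r)
# rim by colour: low saturation px
m2=((h[190:275,190:280,1]<90)&(Z>.035))
px=np.c_[uu[m2],vv[m2]];q=plane(c,px,.052);r=cv2.minAreaRect(q[:,:2].astype(np.float32));print('rim colour',len(px),r)
g=(h[190:275,190:280,0]>45)&(h[190:275,190:280,0]<85)&(h[190:275,190:280,1]>120);print('marble',plane(c,[[uu[g].mean(),vv[g].mean()]],.03),g.sum())
big=cv2.resize(c['image'][180:285,180:290],None,fx=5,fy=5,interpolation=cv2.INTER_CUBIC);cv2.imwrite('pics/crop.png',big[:,:,::-1])
E
```

```text
table [ 0.4538  0.3178 -0.    ] [0.5769 0.1055 0.001 ] coaster [0.5592 0.268  0.0089] [0.5588 0.1726 0.0086] lid [ 0.5539 -0.222   0.0446]
coaster px ((243.73904418945312, 230.45730590820312), (70.33832550048828, 33.8518180847168), 70.40772247314453)
coaster [0.5764 0.2053 0.008 ] [np.float64(0.1259), np.float64(0.0602), np.float64(0.1262), np.float64(0.0594)]
rim z [0.04583738 0.05191422 0.05487954]
rim cloud ((0.5715345740318298, 0.21787701547145844), (0.05694816634058952, 0.10040631145238876), 89.97505950927734)
rim colour 517 ((0.5706548690795898, 0.21064382791519165), (0.13461068272590637, 0.13840727508068085), 2.125744104385376)
marble [[0.60762835 0.2178485  0.03      ]] 99
```

View pics/crop.png

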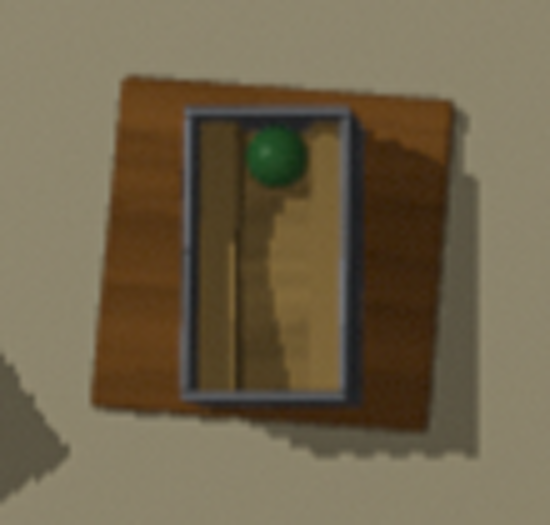

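The crop shows the rim corners at (183,106), (351,107), (352,402) and (181,400), and the coaster corners at (124,75), (454,100), (429,431) and (93,406). I'll cast rays through them.

```bash
cat >> h.py <<'E'
def delta(p,rot):
    "move_arm row from present measured pose to TCP p with Rotation rot"
    s=robot.observe();A=R.from_euler('xyz',s['tool_rot'])
    return np.r_[A.inv().apply(p-np.array(s['tool_pos']))/.1,(A.inv()*rot).as_rotvec()/np.pi].round(4)
E
python3 - <<'E'
from h import *
c=cam('top')
f=lambda a,z:plane(c,(np.array(a)+.5)/5-.5+180,z)
q=f([(183,106),(351,107),(352,402),(181,400)],.052);k=f([(124,75),(454,100),(429,431),(93,406)],.008)
for a in(q,k):
  d=(a[0]+a[1]-a[2]-a[3])/2;print(a.mean(0).round(4),np.degrees(np.arctan2(d[1],d[0])),np.linalg.norm(d),np.linalg.norm((a[0]+a[3]-a[1]-a[2])/2))
s=robot.observe();print(s['tool_pos'],s['tool_rot'],s['qpos'])
E
```

```text
[0.5717 0.2175 0.052 ] 0.5705711971964071 0.10004830789284314 0.05713477734503411
[0.5769 0.2214 0.008 ] -4.153212059344346 0.11851575779162557 0.11848019744138669
[ 0.13638338 -0.50674406  0.22630637] [-3.14070837e+00 -1.42936912e-04  2.62784413e-01] [-1.45400237e+00  3.42472722e-01  1.52463987e+00  1.33566850e-05
  1.27537573e+00 -1.45994412e-01]
```

Emit:
move_arm:
  motion:
    - [0.25, -0.25, 0, 0, 0, 0.02]
    - [0.5, -0.5, 0, 0, 0, 0.04]
    - [0.75, -0.75, 0, 0, 0, 0.06]
    - [1, -1, 0, 0, 0, 0.0805]
    - [1, -1, 0, 0, 0, 0.0805]
  fingers: 1

```text
time: 0.82
tool_pos: [0.2078, -0.3827, 0.2269]
tool_rot: [-3.141, -0.0, 0.012]
contact_force: [-0.1, -0.8, 0.4]
opening: 0.0918
grip_force: 0.0
```

Emit:
move_arm:
  motion:
    - [0.33, -0.33, 0, 0, 0, 0]
    - [0.67, -0.67, 0, 0, 0, 0]
    - [1, -1, 0, 0, 0, 0]

```text
time: 1.2
tool_pos: [0.3068, -0.2833, 0.2268]
tool_rot: [3.141, -0.0, 0.01]
contact_force: [-0.4, -0.3, -0.2]
opening: 0.0915
grip_force: 0.0
```

Emit:
move_arm:
  motion:
    - [0.33, -0.33, 0, 0, 0, 0]
    - [0.67, -0.67, 0, 0, 0, 0]
    - [1, -1, 0, 0, 0, 0]

```text
time: 1.58
tool_pos: [0.4062, -0.1822, 0.2267]
tool_rot: [3.141, -0.0, 0.01]
contact_force: [0.3, -0.2, 0.1]
opening: 0.0915
grip_force: 0.0
```

Emit:
move_arm:
  motion:
    - [0.33, -0.33, 0, 0, 0, 0]
    - [0.67, -0.67, 0, 0, 0, 0]
    - [1, -1, 0, 0, 0, 0]
    - [1, -1, 0, 0, 0, 0]

```text
time: 2.08
tool_pos: [0.5058, -0.0802, 0.2261]
tool_rot: [-3.141, -0.0, 0.014]
contact_force: [0.0, 0.0, 0.8]
opening: 0.092
grip_force: 0.0
```

Emit:
move_arm:
  motion:
    - [0.1, -0.33, 0, 0, 0, 0]
    - [0.2, -0.67, 0, 0, 0, 0]
    - [0.3, -1, 0, 0, 0, 0]

```text
time: 2.45
tool_pos: [0.5332, 0.0183, 0.2265]
tool_rot: [3.141, 0.0, 0.009]
contact_force: [0.7, -0.3, -0.1]
opening: 0.092
grip_force: 0.0
```

Emit:
move_arm:
  motion:
    - [0.1, -0.33, 0, 0, 0, 0]
    - [0.2, -0.67, 0, 0, 0, 0]
    - [0.3, -1, 0, 0, 0, 0]

```text
time: 2.82
tool_pos: [0.5625, 0.1186, 0.2265]
tool_rot: [3.141, 0.0, 0.009]
contact_force: [0.5, -0.6, -0.1]
opening: 0.0921
grip_force: 0.0
```

Emit:
move_arm:
  motion:
    - [0.0, -0.33, 0, 0, 0, 0]
    - [0.0, -0.65, 0, 0, 0, 0]
    - [0.03, -0.95, 0, 0, 0, 0]
    - [0.03, -0.95, 0, 0, 0, 0]
    - [0.03, -0.95, 0, 0, 0, 0]

```text
time: 3.45
tool_pos: [0.5643, 0.2127, 0.2264]
tool_rot: [3.141, 0.001, 0.009]
contact_force: [-0.5, -0.3, -0.6]
opening: 0.0916
grip_force: 0.0
```

```bash
python3 - <<'E'
from h import *
c=cam('wrist');save(c,'w1.png');print(robot.observe()['qpos'],c['T'].round(3))
E
```

```text
[ 2.33534898e-01  4.87472643e-01  1.29585812e+00 -7.00711071e-04
  1.35871752e+00  1.79571688e+00] [[ 0.009  0.954  0.298  0.645]
 [-1.     0.008  0.003  0.213]
 [ 0.001 -0.298  0.955  0.385]
 [ 0.     0.     0.     1.   ]]
```

View pics/w1.png

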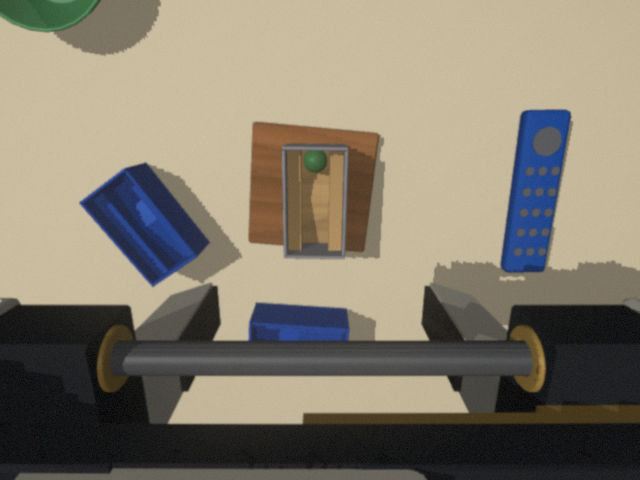

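The wrist view has the rim corners at about (283,145), (348,145), (346,258) and (283,258), and the coaster corners at (253,122), (379,133), (364,251) and (249,243). I'll cross-check them against the top view.

```bash
python3 - <<'E'
from h import *
c=cam('wrist')
q=plane(c,[(282.5,145),(348,145),(346.5,258),(283,258)],.052);k=plane(c,[(253,122),(379,133),(364,251),(249,243)],.008)
for a in(q,k):
  d=(a[0]+a[1]-a[2]-a[3])/2;print(a.mean(0).round(4),np.degrees(np.arctan2(d[1],d[0])),np.linalg.norm(d),np.linalg.norm((a[0]+a[3]-a[1]-a[2])/2))
P=cloud(c);m=(P[...,2]>.045)&(P[...,2]<.06)&(abs(P[...,0]-.57)<.08)&(abs(P[...,1]-.2175)<.05)
print(cv2.minAreaRect(P[m][:,:2].astype(np.float32)))
print(delta(np.array([.5717,.2175,.1]),R.from_euler('xyz',[np.pi,0,.01])))
E
```

```text
[0.5726 0.2172 0.052 ] -0.022877739248420334 0.1007886061976024 0.056481570459968745
[0.577  0.2215 0.008 ] -4.472732957299563 0.11849974616960618 0.11831064953285927
((0.5714203715324402, 0.21798545122146606), (0.05619833990931511, 0.10044501721858978), 89.81050872802734)
[ 7.4400e-02 -4.8800e-02  1.2664e+00  2.0000e-04  0.0000e+00 -5.0000e-04]
```

Both views agree. I'll descend.

Emit:
move_arm:
  motion:
    - [0.04, -0.02, 0.3, 0, 0, 0]
    - [0.08, -0.05, 0.65, 0, 0, 0]
    - [0.08, -0.05, 1, 0, 0, 0]

```text
time: 3.92
tool_pos: [0.5725, 0.2181, 0.1259]
tool_rot: [3.141, -0.001, 0.009]
contact_force: [0.2, -0.2, 0.8]
opening: 0.0918
grip_force: 0.0
```

Emit:
move_arm:
  motion:
    - [0, 0, 0.25, 0, 0, 0]
    - [0, 0, 0.5, 0, 0, 0]
    - [0, 0, 0.7, 0, 0, 0]
    - [0, 0, 0.7, 0, 0, 0]

```text
time: 4.42
tool_pos: [0.5712, 0.2179, 0.0553]
tool_rot: [3.141, 0.003, 0.009]
contact_force: [-0.2, 0.7, 0.0]
opening: 0.0921
grip_force: 0.0
```

Emit:
move_arm:
  motion:
    - [0, 0, 0.12, 0, 0, 0]
    - [0, 0, 0.24, 0, 0, 0]
    - [0, 0, 0.36, 0, 0, 0]
    - [0, 0, 0.42, 0, 0, 0]
    - [0, 0, 0.42, 0, 0, 0]

```text
time: 5.05
tool_pos: [0.5717, 0.2191, 0.0141]
tool_rot: [3.141, 0.001, 0.01]
contact_force: [0.1, 0.3, 0.2]
opening: 0.0918
grip_force: 0.0
```

Emit:
move_arm:
  motion:
    - [0, 0, 0, 0, 0, 0]
    - [0, 0, 0, 0, 0, 0]
    - [0, 0, 0, 0, 0, 0]
    - [0, 0, 0, 0, 0, 0]
    - [0, 0, 0, 0, 0, 0]
    - [0, 0, 0, 0, 0, 0]
    - [0, 0, 0, 0, 0, 0]
    - [0, 0, 0, 0, 0, 0]
  fingers: -1
  newtons: 25

```text
time: 6.05
tool_pos: [0.5721, 0.2191, 0.0149]
tool_rot: [3.141, -0.0, 0.01]
contact_force: [-0.5, -0.8, 2.5]
opening: 0.0557
grip_force: 25.0
```

Emit:
move_arm:
  motion:
    - [0, 0, -0.05, 0, 0, 0]
    - [0, 0, -0.15, 0, 0, 0]
    - [0, 0, -0.3, 0, 0, 0]
    - [0, 0, -0.45, 0, 0, 0]
    - [0, 0, -0.6, 0, 0, 0]
    - [0, 0, -0.75, 0, 0, 0]
    - [0, 0, -0.9, 0, 0, 0]
    - [0, 0, -1, 0, 0, 0]
    - [0, 0, -1, 0, 0, 0]

```text
time: 7.18
tool_pos: [0.5725, 0.2193, 0.1156]
tool_rot: [-3.141, -0.002, 0.01]
contact_force: [-0.1, 0.0, -2.9]
opening: 0.0561
grip_force: 25.0
```

Emit:
move_arm:
  motion:
    - [0, 0, 0, 0, 0.008, 0]
    - [0, 0, 0, 0, 0.02, 0]
    - [0, 0, 0, 0, 0.035, 0]
    - [0, 0, 0, 0, 0.05, 0]
    - [0, 0, 0, 0, 0.065, 0]
    - [0, 0, 0, 0, 0.08, 0]
    - [0, 0, 0, 0, 0.095, 0]
    - [0, 0, 0, 0, 0.11, 0]
    - [0, 0, 0, 0, 0.11, 0]

```text
time: 8.3
tool_pos: [0.5705, 0.2191, 0.1137]
tool_rot: [3.141, -0.343, 0.011]
contact_force: [-0.1, -0.0, -1.7]
opening: 0.0558
grip_force: 25.0
```

Emit:
move_arm:
  motion:
    - [0, 0, 0, 0, 0.015, 0]
    - [0, 0, 0, 0, 0.03, 0]
    - [0, 0, 0, 0, 0.045, 0]
    - [0, 0, 0, 0, 0.06, 0]
    - [0, 0, 0, 0, 0.075, 0]
    - [0, 0, 0, 0, 0.09, 0]
    - [0, 0, 0, 0, 0.103, 0]
    - [0, 0, 0, 0, 0.112, 0]
    - [0, 0, 0, 0, 0.112, 0]
    - [0, 0, 0, 0, 0.112, 0]
    - [0, 0, 0, 0, 0.112, 0]
    - [0, 0, 0, 0, 0.112, 0]

```text
time: 9.8
tool_pos: [0.5774, 0.2277, 0.134]
tool_rot: [3.125, -0.664, 0.01]
contact_force: [-0.7, 0.7, -1.1]
opening: 0.0557
grip_force: 25.0
```

```bash
python3 - <<'E'
from h import *
a=cam('top')['image'][130:310,130:370];b=cam('scene')['image'][150:330,310:550]
cv2.imwrite('pics/tilt.png',cv2.resize(np.hstack([a,b]),(800,300),interpolation=cv2.INTER_CUBIC)[:,:,::-1])
E
```

```text
(no output)
```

View pics/tilt.png

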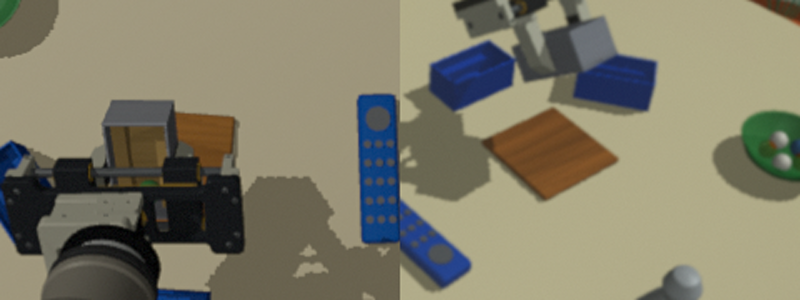

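The tin is tilted about 38° with its near end down. Green shows at (150,183), so the marble has left the far end. I'll hold for two seconds.

Emit:
move_arm:
  motion:
    - [0, 0, 0, 0, 0, 0]
    - [0, 0, 0, 0, 0, 0]
    - [0, 0, 0, 0, 0, 0]
    - [0, 0, 0, 0, 0, 0]
    - [0, 0, 0, 0, 0, 0]
    - [0, 0, 0, 0, 0, 0]
    - [0, 0, 0, 0, 0, 0]
    - [0, 0, 0, 0, 0, 0]
    - [0, 0, 0, 0, 0, 0]
    - [0, 0, 0, 0, 0, 0]
    - [0, 0, 0, 0, 0, 0]
    - [0, 0, 0, 0, 0, 0]

```text
time: 11.4
tool_pos: [0.5774, 0.2279, 0.1341]
tool_rot: [3.125, -0.664, 0.01]
contact_force: [-0.0, -0.2, -1.7]
opening: 0.0558
grip_force: 25.0
```

Emit:
move_arm:
  motion:
    - [0, 0, 0, 0, 0, 0]
    - [0, 0, 0, 0, 0, 0]
    - [0, 0, 0, 0, 0, 0]
    - [0, 0, 0, 0, 0, 0]
    - [0, 0, 0, 0, 0, 0]
    - [0, 0, 0, 0, 0, 0]
    - [0, 0, 0, 0, 0, 0]
    - [0, 0, 0, 0, 0, 0]

```text
time: 12.4
tool_pos: [0.5774, 0.2279, 0.1341]
tool_rot: [3.125, -0.664, 0.01]
contact_force: [-0.2, 0.5, -1.2]
opening: 0.0559
grip_force: 25.0
```

```bash
python3 - <<'E'
from h import *
print(robot.observe()['qpos'])
for n in('top','wrist','scene'):
  c=cam(n);h=cv2.cvtColor(c['image'],cv2.COLOR_RGB2HSV);P=cloud(c)
  g=(h[...,0]>45)&(h[...,0]<85)&(h[...,1]>110)&(np.linalg.norm(P-[.56,.22,.14],axis=2)<.08)
  print(n,g.sum(),np.median(P[g],0) if g.any() else 0)
s=robot.observe();A=R.from_euler('xyz',s['tool_rot']);print(s['tool_pos']-A.apply([0,0,.017]),s['tool_rot'])
print(delta(np.array([.577,.2215,.115]),R.from_euler('xyz',[np.pi,0,.01])))
E
```

```text
[ 0.37294867  0.41517984  1.94244447 -0.99571137  0.28299298  2.83977802]
top 19 [0.549431   0.22751844 0.12821106]
wrist 432 [0.53790104 0.22997654 0.13040868]
scene 0 0
[0.56690807 0.22808292 0.14744479] [ 3.12525963 -0.66438107  0.0096548 ]
[-0.1211  0.0616  0.1483  0.005  -0.2115 -0.0018]
```

Emit:
move_arm:
  motion:
    - [0, 0, 0, 0, -0.01, 0]
    - [0, 0, 0, 0, -0.025, 0]
    - [0, 0, 0, 0, -0.04, 0]
    - [0, 0, 0, 0, -0.055, 0]
    - [0, 0, 0, 0, -0.07, 0]
    - [0, 0, 0, 0, -0.085, 0]
    - [0, 0, 0, 0, -0.1, 0]
    - [0, 0, 0, 0, -0.11, 0]
    - [0, 0, 0, 0, -0.11, 0]
    - [0, 0, 0, 0, -0.11, 0]

```text
time: 13.8
tool_pos: [0.5771, 0.2278, 0.1338]
tool_rot: [3.128, -0.319, 0.004]
contact_force: [0.1, 0.2, -2.0]
opening: 0.056
grip_force: 25.0
```

```bash
python3 - <<'E'
from h import *
print(robot.observe()['qpos'])
print(delta(np.array([.577,.2215,.115]),R.from_euler('xyz',[np.pi,0,.01])))
E
```

```text
[ 0.30760169  0.46506446  1.66057187 -0.16252685  0.72135077  1.98294245]
[-0.0602  0.0609  0.1791  0.0047 -0.1015 -0.0026]
```

Emit:
move_arm:
  motion:
    - [-0.006, 0.006, 0.02, 0.0005, -0.01, 0]
    - [-0.01, 0.01, 0.04, 0.001, -0.025, 0]
    - [-0.02, 0.02, 0.06, 0.002, -0.04, -0.001]
    - [-0.03, 0.03, 0.09, 0.003, -0.055, -0.001]
    - [-0.04, 0.04, 0.12, 0.004, -0.07, -0.002]
    - [-0.05, 0.05, 0.15, 0.0045, -0.085, -0.002]
    - [-0.06, 0.06, 0.17, 0.0047, -0.096, -0.0026]
    - [-0.06, 0.061, 0.179, 0.0047, -0.1015, -0.0026]
    - [-0.06, 0.061, 0.179, 0.0047, -0.1015, -0.0026]
    - [-0.06, 0.061, 0.179, 0.0047, -0.1015, -0.0026]
    - [-0.06, 0.061, 0.179, 0.0047, -0.1015, -0.0026]

```text
time: 15.18
tool_pos: [0.5771, 0.2217, 0.1155]
tool_rot: [-3.141, -0.0, 0.01]
contact_force: [0.4, -0.1, -1.6]
opening: 0.0558
grip_force: 25.0
```

```bash
python3 - <<'E'
from h import *
c=cam('wrist');save(c,'w2.png')
h=cv2.cvtColor(c['image'],cv2.COLOR_RGB2HSV);P=cloud(c)
g=(h[...,0]>45)&(h[...,0]<85)&(h[...,1]>110)&(np.linalg.norm(P-[.577,.22,.14],axis=2)<.08)
print(g.sum(),np.median(P[g],0) if g.any() else 0)
near=(np.linalg.norm(P-[.63,.22,.155],axis=2)<.035);q=P[near]; print(np.percentile(q[:,2],[5,50,95]) if len(q) else 0)
print(delta(np.array([.577,.2215,.016]),R.from_euler('xyz',[np.pi,0,.01])))
E
```

```text
492 [0.54235683 0.22171077 0.13767919]
[0.12912379 0.14299277 0.15404457]
[-2.300e-03  1.800e-03  9.948e-01 -1.000e-04 -1.000e-04  0.000e+00]
```

View pics/w2.png

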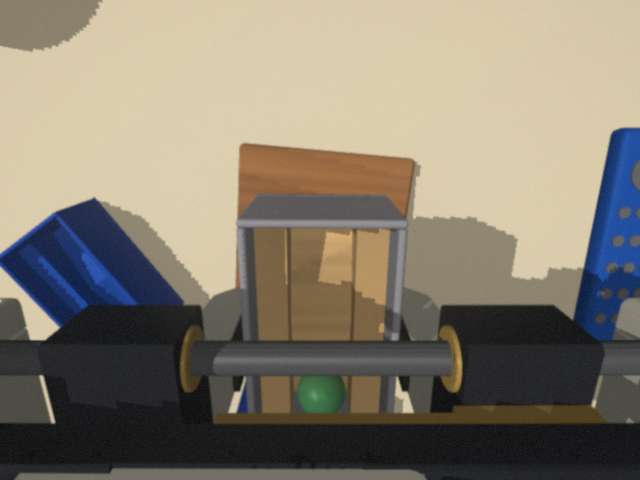

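The marble is at the near end, about (321,393), and the tin is level over the coaster. I'll lower it gently.

Emit:
move_arm:
  motion:
    - [0, 0, 0.1, 0, 0, 0]
    - [0, 0, 0.25, 0, 0, 0]
    - [0, 0, 0.4, 0, 0, 0]
    - [0, 0, 0.55, 0, 0, 0]
    - [0, 0, 0.7, 0, 0, 0]
    - [0, 0, 0.8, 0, 0, 0]
    - [0, 0, 0.88, 0, 0, 0]
    - [0, 0, 0.93, 0, 0, 0]
    - [0, 0, 0.96, 0, 0, 0]
    - [0, 0, 0.98, 0, 0, 0]
    - [0, 0, 0.99, 0, 0, 0]
    - [0, 0, 0.99, 0, 0, 0]

```text
time: 16.73
tool_pos: [0.5774, 0.2217, 0.0165]
tool_rot: [-3.141, -0.0, 0.01]
contact_force: [0.9, 0.1, -2.2]
opening: 0.0558
grip_force: 25.0
```

Not touching yet (-2.2 N is the carried weight), so I'll lower by 1 mm steps.

Emit:
move_arm:
  motion:
    - [0, 0, 0.005, 0, 0, 0]
    - [0, 0, 0.01, 0, 0, 0]
    - [0, 0, 0.01, 0, 0, 0]
    - [0, 0, 0.01, 0, 0, 0]

```text
time: 17.23
tool_pos: [0.5773, 0.2216, 0.0153]
tool_rot: [-3.141, 0.0, 0.01]
contact_force: [0.5, -0.2, -2.4]
opening: 0.0559
grip_force: 25.0
```

Emit:
move_arm:
  motion:
    - [0, 0, 0.005, 0, 0, 0]
    - [0, 0, 0.01, 0, 0, 0]
    - [0, 0, 0.01, 0, 0, 0]
    - [0, 0, 0.01, 0, 0, 0]

```text
time: 17.73
tool_pos: [0.5774, 0.2216, 0.0149]
tool_rot: [-3.141, -0.0, 0.01]
contact_force: [-2.8, -0.0, 5.6]
opening: 0.0559
grip_force: 25.0
```

Emit:
move_arm:
  motion:
    - [0, 0, 0, 0, 0, 0]
    - [0, 0, 0, 0, 0, 0]
    - [0, 0, 0, 0, 0, 0]
    - [0, 0, 0, 0, 0, 0]
    - [0, 0, 0, 0, 0, 0]
    - [0, 0, 0, 0, 0, 0]
    - [0, 0, 0, 0, 0, 0]
    - [0, 0, 0, 0, 0, 0]
  fingers: 1

```text
time: 18.73
tool_pos: [0.5773, 0.2216, 0.0143]
tool_rot: [-3.141, 0.0, 0.01]
contact_force: [0.0, -0.6, -0.4]
opening: 0.0916
grip_force: 0.0
```

Emit:
move_arm:
  motion:
    - [0, 0, -0.1, 0, 0, 0]
    - [0, 0, -0.25, 0, 0, 0]
    - [0, 0, -0.5, 0, 0, 0]
    - [0, 0, -0.75, 0, 0, 0]
    - [0, 0, -1, 0, 0, 0]

```text
time: 19.35
tool_pos: [0.5776, 0.2217, 0.1165]
tool_rot: [-3.141, -0.001, 0.01]
contact_force: [0.0, 0.2, 0.0]
opening: 0.0916
grip_force: 0.0
```

Emit:
move_arm:
  motion:
    - [-0.2, 0, -0.3, 0, 0, 0]
    - [-0.4, 0, -0.6, 0, 0, 0]
    - [-0.6, 0, -1, 0, 0, 0]
    - [-0.6, 0, -1, 0, 0, 0]
    - [-0.6, 0, -1, 0, 0, 0]

```text
time: 19.98
tool_pos: [0.5173, 0.2209, 0.2147]
tool_rot: [-3.141, -0.001, 0.01]
contact_force: [0.7, 0.8, 0.2]
opening: 0.0918
grip_force: 0.0
```

```bash
python3 - <<'E'
from h import *
c=cam('wrist');save(c,'w3.png');h=cv2.cvtColor(c['image'],cv2.COLOR_RGB2HSV);P=cloud(c)
m=(P[...,2]>.045)&(P[...,2]<.06)&(abs(P[...,0]-.577)<.08)&(abs(P[...,1]-.2215)<.05)
print(cv2.minAreaRect(P[m][:,:2].astype(np.float32)),np.percentile(P[m][:,2],[5,50,95]))
g=(h[...,0]>45)&(h[...,0]<85)&(h[...,1]>110)&(abs(P[...,0]-.577)<.06)&(abs(P[...,1]-.2215)<.05)
print(g.sum(),np.median(P[g],0))
E
```

```text
((0.5766554474830627, 0.22141295671463013), (0.10054678469896317, 0.05617601424455643), 0.15560965240001678) [0.04758294 0.0526742  0.05409075]
70 [0.53895158 0.19409133 0.30357795]
```

View pics/w3.png

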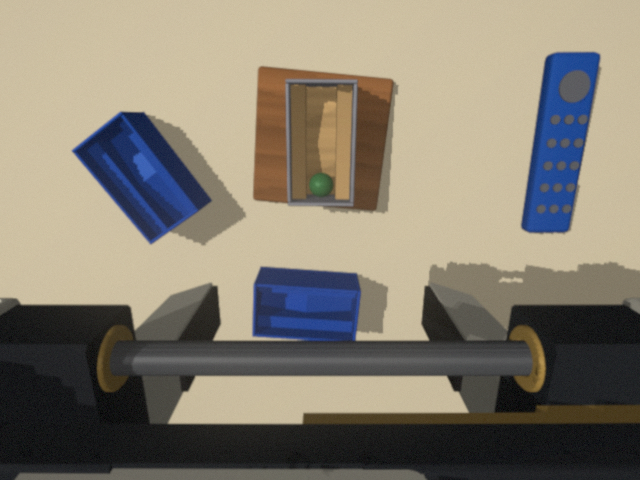

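The tin is centred on the coaster, with the marble at its near end, about (321,184).

```bash
python3 -c "
from cell import robot
print(robot.hand_in())"
```

```text
the job is handed in; nothing more can be done
None
```

The job is handed in: I held the tin tilted at about 38° for over two seconds, then set it level on the coaster (middle within about 1 mm) and let go, with the marble at the near end; the lidded tin was never approached.

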